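# Take the dipping carrier off its safety hook and set it on the kiln batt

## Task

The carrier of teapot lids hangs by the middle of its handle bar on a hook with a sprung keeper: grip the bar beside the hook, press the keeper fully open with the bar itself (feel for its stop; keep the fingers off the keeper), lift the carrier off and stand it upright on the middle of the cork mat, and let go. Then take it again by the middle of the bar, so that it hangs level, and lower it, without dropping it, on to the middle of the kiln batt, squarely between the two props with its bar running from prop to prop, and let go. Leave the cups, pots, mug and brush where they are.

Things in the scene. Friction and masses are not known exactly. Their poses are not given: they have to be found in the camera images.
- carrier_bar (a point): middle of the handle bar of the dipping carrier, a steel frame holding three white teapot lids. Square bar 10 x 10 mm, 150 mm long along y; z up, x across it. It hangs in the hook at its middle. Grip it from above, fingers closing along x: beside the hook (about 42 mm along y from the middle), or at its middle once off the hook. About 0.35 kg, symmetric.
- carrier_foot (a point): centre of the underside of the carrier's base plate, 60 mm (x) by 150 mm (y), 125 mm below the bar's centre. Flat end posts (20 mm in x, 6 mm in y) at y = +-72 mm join it to the bar. Lids, fixed in it, reach 32 mm up; above them the window is open up to the bar.
- hook_seat (a point): seat of the hook, where the bar's middle rests, 215 mm above the table. x runs from the hook's tip back to its post, z up; the hook is 12 mm wide (y). The post, 26 mm square, begins 94 mm behind (+x) and reaches 6 mm above this point; the level arm's top is 5 mm, its underside 19 mm below. The tip's inner face is 7 mm in front (-x), its front 16 mm (the nose 26).
- hook_tip (a point): front of the hook's upturned tip, level with the seat. On the tip lies the nose, a plate 12 mm wide, 7 to 14 mm above the seat's height, 30 mm long: it reaches back over the bar, so that this cannot go straight up. Nose and keeper are set together along the arm, differently each time and not told: the nose ends 4 to 14 mm behind the seat (+x).
- keeper (a joint): angle of the sprung keeper, a flap 18 mm wide behind the bar: 0 shut on the nose's end, 0.32 rad open at its hard stop. The bar pushed along the hook's +x goes free, then against 3 to 7 N for some 10 mm to the stop, 14 to 26 mm from its seat; only within some 4 mm of the stop is it surely clear of the nose. Lifted 40 mm it is above both and can be drawn off along -x.
- mat_top (a point): centre of the top of the square cork mat, 160 x 160 mm, 4 mm thick, fixed to the table; z up, x and y along its edges
- batt_top (a point): middle of the top of the kiln batt, a fixed slab 190 mm (x) by 250 mm (y), 16 mm thick; z up. Two round kiln props, 30 mm across, 130 mm high, stand on it at y = +-103 mm, x = 0; the clear gap between them is 176 mm. The carrier's place is the middle, bar along y from prop to prop.
- small_cup: small biscuit cup, 44 mm across and 40 mm high, standing on the batt on the robot's far side of the carrier's place (its centre about 68 mm from the batt's middle); origin at its underside. Bystander.
- cup_a: biscuit cup, 66 mm across and 58 mm high, on the table near the robot, left; origin at its underside. Bystander.
- cup_b: the same cup, near the robot, right; origin at its underside. Bystander.
- cup_c: the same cup, at the far side of the table; origin at its underside. Bystander.
- teapot: white teapot, body 112 mm across, 84 mm high, spout along its +y and handle along its -y, far side of the table; origin at its underside. Bystander.
- lidded_mug: lidded white mug, 68 mm across and 106 mm high, left side of the table; origin at its underside. Bystander.
- brush: flat wooden-handled brush, lying on the right side of the table; origin at its underside (middle of its length roughly). Bystander.
Mind the look-alikes: they are no part of the job. What is shaped like the part that bears carrier_bar but green is not meant.

How it is judged (in metres and radians):
On the way, in this order (a step that is already met when the one before it is completed fails the run):
1. the bar presses the keeper open while the fingers hold the carrier (contact force between the fingers and carrier above 1 N and value of joint keeper above 0.15 rad and contact force between carrier and keeper above 0.5 N), for 0.05 s.
2. the carrier is off the hook, held, and the keeper has sprung shut (contact force between the fingers and carrier above 1 N and distance between carrier_bar and hook_seat above 0.08 m and value of joint keeper below 0.06 rad), for 0.1 s.
3. the carrier stands upright and released on the middle of the cork mat (bar within 45 mm of the mat's middle) (contact force between the fingers and carrier below 0.1 N and horizontal distance between carrier_bar and mat_top below 0.045 m and z of carrier_bar in the frame of mat_top between 0.119 and 0.131 m and angle between carrier_bar's own z axis and vertical below 0.06 rad and linear speed of carrier below 0.03 m/s), for 0.2 s.
4. the carrier is lifted again, held by the middle of its bar (grasp within 20 mm of the middle) and level (contact force between the fingers and carrier above 1 N and y of the grasp point in the frame of carrier_bar between -0.02 and 0.02 m and z of carrier_bar in the frame of mat_top above 0.15 m and angle between carrier_bar's own z axis and vertical below 0.15 rad), for 0.2 s.
5. the carrier rests on the batt while it is still held (lowered, not dropped) (contact force between the fingers and carrier above 1 N and contact force between carrier and batt above 0.5 N and z of carrier_bar in the frame of batt_top below 0.135 m), for 0.05 s.
At the end, for the whole second after the job is handed in: The carrier stands upright (within 0.06 rad), released and at rest on the batt between the props, its bar's middle within 20 mm (across the bar) and 15 mm (along it) of the batt's middle and its bar within 0.15 rad of the line of the props; the keeper is shut (x of carrier_bar in the frame of batt_top between -0.02 and 0.02 m and y of carrier_bar in the frame of batt_top between -0.015 and 0.015 m and z of carrier_bar in the frame of batt_top between 0.119 and 0.131 m and angle between the y axis of carrier_bar and the y axis of batt_top, either way round below 0.15 rad and angle between carrier_bar's own z axis and vertical below 0.06 rad and contact force between the fingers and carrier below 0.1 N and linear speed of carrier below 0.02 m/s and value of joint keeper below 0.06 rad); the robot touches nothing.
It fails at once if fingers press on the keeper (contact force between the fingers and keeper above 1.5 N).
It fails at once if a bystander is moved by more than 20 mm (distance of any of small_cup, cup_a, cup_b, cup_c, teapot, lidded_mug, brush from where it was at the start of the episode above 0.02 m).
It also fails if it takes over 72 s, if anything falls off the work surface, if the arm or the gripper's body presses on something with over 40 N, if the wrist force passes 120 N, or if a joint passes its speed limit or range.

## Robot

A 6-joint arm with a two-finger parallel gripper is mounted at the origin on the work surface. World frame = base frame: x ahead of the robot, y to its left, z up, the work surface at z = 0. Lengths are in mm, angles in rad, forces in N, time in s.
With the tool pointing down it reaches from about 325 to 925 mm from the base axis. Payload 3.1 kg.
Tool frame: the origin (TCP) lies midway between the tips of the shut fingers; the grasp point (between the pads) lies 19 mm behind it; z points along the fingers, y is the line along which they close (so a half turn about z gives the same grasp; the last joint's range is limited). The gripper opens to 85 mm and grips with 20 to 120 N. Pads are 22 mm wide; open, the fingers measure 114 mm over their backs; the gripper's body (76 mm by 85 mm) begins 54 mm behind the grasp point. The pads swing forward as they close: fully open they stand 13 mm farther back than shut.
Start: joints at [-1.317, 0.217, 1.613, -0, 1.311, -0.112], TCP at [223.582, -583.653, 231.3] pointing down, gripper open.
Joint ranges: [-2.75, 2.75], [-0.78, 2.1], [0.31, 2.55], [-1.13, 4.27], [0.13, 2.63], [-2.58, 2.58]. Speed limits (rad/s): [2.79, 2.79, 3.14, 3.14, 3.14, 3.14].

## Interface

Orientations are given as a rotation vector (axis times angle).
In Python, from bench import env, vision gives the robot as it stands.
- The arm moves only by the tool step_arm, never from a script. Its argument "moves" is a list of rows, each an object with "jaw": the gripper's target within -1 to 1 (shut at 1, half-way at 0, fully open at -1); "dp": the shift along the tool's x, y, z normalised to -1 to 1, where 1 is 0.2 m, a list of three; "turn": the turn about the tool's z normalised to -1 to 1, where 1 is 60 degrees. A call has exactly 5 rows; each row shifts and turns the commanded pose from where the row before left it, along the tool's axes as they then stand; what a row does not reach is not made up. A row lasts 1/10 s, in which the tool goes at most 50 mm and 8.59 degrees, less where a joint would pass 70% of its speed; a pose out of reach is approached as far as the arm can. A call with a number of a shift or a turn outside -1 to 1 is refused whole. A call with a gripper value outside its range is refused whole. The fingers move at their own pace and stop on an object; "newtons" is the grip in N (left out, the last holds). Time passes only in rows, so rows that do not move let the fingers close, or fill a call up. It gives the time, the measured TCP pose, the force, the opening and the grip force at its end, in the units of the state.
- env.get_obs(): the state, without advancing time (a new reading comes with each control period).
- vision.capture(name): name is "side" or "top" or "wrist"; returns the picture (400x640x3 uint8, red, green, blue); there is no depth.
- vision.camera_model(name): a dict with "mtx" (3x3 intrinsics, pixels), "R" (3x3) and "t" (3): a world point X has camera coordinates R X + t. Camera axes: x right, y down, z forward; pixel columns grow to the right and rows downward; lengths in mm; the calibration is good to about 2 mm. A picture is of the moment at which its call begins: read the wrist's pose just before it. camera_model takes no time and is no camera call; for the wrist camera it gives the pose at the moment of the call.
- env.hand_in(): hands the job in; it is judged then, once.
The state is a dict: "time_s": time; "joint_positions": joint angles; "dq": joint speeds; "tau": joint torques, N m; "tool_pos": TCP position; "orientation": TCP orientation; "force": force on the tool from outside, world axes, zero at the start; "wrist_torque": the same for the moment, N m; "opening": opening from 0.0 (shut) to 1.0 (fully open); "grasp_force": force on a finger pad.
Only numpy, scipy, OpenCV 4.12 (cv2) and the standard library are available. Lean on these libraries where they do the work, as an engineer would, in place of code of your own. Each camera call takes 0.05 s, during which the arm holds its last target. There are 200 camera calls.

## Working session

There is one attempt and no reset: what is moved stays moved. The work goes in short steps, Python scripts to look and compute and a tool call to move; the robot and the scene stay as the last step left them, time stands still between calls to the robot, and variables do not carry over. Pictures are saved under pics/ and viewed, at most 10 in all, crops included, and the job is handed in when it is done.

Besides the shell and the picture viewer there is one more tool, called after "Request:" by a JSON object that holds its "fn" and its "kwargs". step_arm: Moves the arm, as the interface text tells. Its arguments: {"type":"object","properties":{"moves":{"type":"array"},"newtons":{"type":"number"}},"required":["moves"]}

```bash
mkdir -p pics; ls
cat > h.py <<'E'
import numpy as np, cv2
from bench import env, vision
def save(n,f):
    im=vision.capture(n); cv2.imwrite('pics/'+f,cv2.cvtColor(im,cv2.COLOR_RGB2BGR)); return im
def ray(m,u,v):
    K,R,t=(np.array(m[k],float) for k in('mtx','R','t'))
    d=R.T@np.linalg.solve(K,[u,v,1]); return -R.T@t.ravel(),d
def onz(m,u,v,z):
    c,d=ray(m,u,v); return c+d*(z-c[2])/d[2]
def proj(m,X):
    x=np.array(m['mtx'])@(np.array(m['R'])@np.array(X,float)+np.array(m['t']).ravel()); return x[:2]/x[2]
E
python3 - <<'E'
from h import *
save('top','top.png'); save('side','side.png')
for n in('top','side'):
    m=vision.camera_model(n); print(n,m, ray(m,320,200))
print(env.get_obs())
E
```

```text
pics
top {'mtx': array([[363.03392801,   0.        , 320.5805398 ],
       [  0.        , 363.03392801, 198.66643471],
       [  0.        ,   0.        ,   1.        ]]), 'R': array([[-0.08281368, -0.99654468, -0.00637098],
       [-0.97279805,  0.08222487, -0.21657104],
       [ 0.21634657, -0.01173737, -0.97624607]]), 't': array([  28.44106097,  517.76288403, 1318.04053805])} (array([2.20880484e+02, 1.24013041e+00, 1.39904554e+03]), array([ 0.21290553, -0.00984172, -0.97703143]))
side {'mtx': array([[465.77807036,   0.        , 320.60820264],
       [  0.        , 465.77807036, 199.49773353],
       [  0.        ,   0.        ,   1.        ]]), 'R': array([[-0.98259909, -0.18426584,  0.02334782],
       [-0.13827257,  0.64175956, -0.7543377 ],
       [ 0.12401498, -0.7444399 , -0.65607127]]), 't': array([ 478.81143185,  188.30231489, 1486.83188611])} (array([ 312.12729331, 1074.24076549, 1106.3320194 ]), array([ 0.12514893, -0.74350726, -0.65691519]))
{'time_s': 0.1, 'joint_positions': array([-1.31718801e+00,  2.17688870e-01,  1.61476212e+00,  2.95753130e-05,
        1.31129141e+00, -1.12189029e-01]), 'dq': array([ 0.001802  , -0.00083713, -0.00463983,  0.00106628,  0.00013676,
       -0.00072248]), 'tau': array([-1.18464242e-03, -3.98076868e+01, -3.04969025e+01, -2.06851332e-04,
        4.27127947e-03, -6.03800956e-06]), 'tool_pos': array([ 223.41178254, -582.93257291,  230.09857538]), 'orientation': array([-3.08708439e+00, -5.70992783e-01,  1.93666100e-04]), 'force': array([ 0.69459149,  0.02893474, -0.55277722]), 'wrist_torque': array([0.03379361, 0.03224529, 0.01355732]), 'grasp_force': 0.0, 'opening': 0.9960382579743455}
```

View pics/top.png

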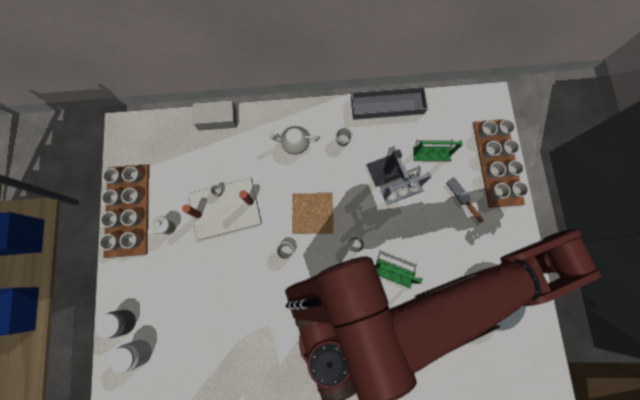

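View pics/side.png

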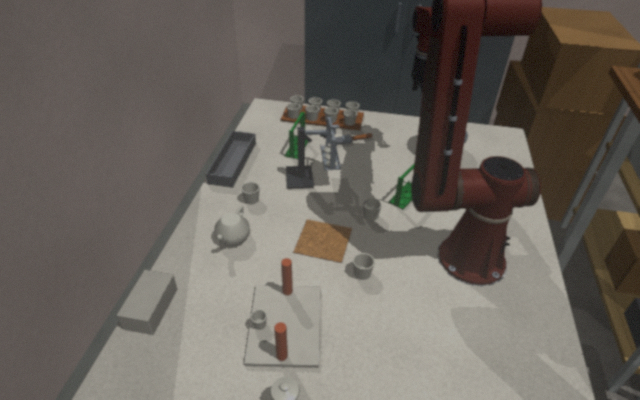

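The top view shows the carrier on its hook near (405,187), the mat at (313,213), the batt at (224,209) with red props at (190,210) and (246,197). The side view shows the same layout, with the hook at (310,150). Next I'll look at the hook enlarged.

Run:
```python
from h import *
a=cv2.imread('pics/top.png')[135:235,345:465]; b=cv2.imread('pics/side.png')[95:195,270:390]
z=lambda x:cv2.resize(x,None,fx=5,fy=5,interpolation=cv2.INTER_CUBIC)
o=np.hstack([z(a)[:, :],z(b)])
cv2.imwrite('pics/z.png',cv2.resize(o,(800,333)) )
cv2.imwrite('pics/z1.png',z(a)); cv2.imwrite('pics/z2.png',z(b))
# mat, batt props
for n in('top','side'):
    im=cv2.imread(f'pics/{n}.png'); m=vision.camera_model(n); h=cv2.cvtColor(im,cv2.COLOR_BGR2HSV)
    def blobs(mask,amin):
        k,l,s,c=cv2.connectedComponentsWithStats(mask.astype('uint8'));return [(i,s[i],c[i],l==i) for i in range(1,k) if s[i][4]>amin]
    H,S,V=cv2.split(h)
    for i,s,c,mk in blobs((H>8)&(H<22)&(S>90)&(V>80),300):
        r=cv2.minAreaRect(np.argwhere(mk)[:,::-1].astype('float32'));print(n,'cork',s,r,onz(m,*r[0],4)); 
        print([onz(m,*p,4)[:2].round() for p in cv2.boxPoints(r)])
    for i,s,c,mk in blobs(((H<8)|(H>172))&(S>100)&(V>70),40):
        print(n,'red',s,c.round(1),onz(m,*c,16+65).round())
```

```text
top cork [474 122  45  67 703] ((496.01922607421875, 152.09616088867188), (67.26782989501953, 33.73197555541992), 78.69007110595703) [ 662.34527096 -737.48107709    4.        ]
[array([ 798., -667.]), array([ 815., -808.]), array([ 532., -805.]), array([ 516., -670.])]
top cork [ 104  165   44   92 1175] ((126.34622955322266, 210.5367889404297), (40.9613037109375, 92.78190612792969), 2.4895529747009277) [546.67372827 747.41394465   4.        ]
[array([376., 827.]), array([748., 828.]), array([727., 663.]), array([357., 671.])]
top cork [ 293  194   40   39 1435] ((312.5, 213.0), (38.0, 39.0), 90.0) [475.59191595  20.63669994   4.        ]
[array([558.,  91.]), array([545., -62.]), array([395., -49.]), array([408., 101.])]
top cork [   0  199   56  201 3381] ((26.44265365600586, 299.25982666015625), (44.91000747680664, 202.8946533203125), 4.316027641296387) [ 239.67402548 1108.6081506     4.        ]
[array([ -94., 1183.]), array([ 642., 1204.]), array([ 613., 1025.]), array([-118., 1024.])]
top red [240 191   9  13  42] [243.6 195.1] [551. 270.  81.]
top red [183 205   8   8  44] [18
[... 1878 characters left out ...]
94   4.        ]
[array([556.,  90.]), array([563., -72.]), array([395., -48.]), array([400., 108.])]
side cork [604 294  29  67 472] ((619.8355712890625, 325.44012451171875), (69.56682586669922, 12.065208435058594), 72.12130737304688) [-398.31450136  175.07809755    4.        ]
[array([-382.,   68.]), array([-420.,   46.]), array([-413.,  270.]), array([-379.,  288.])]
side red [448   0  36   9 260] [466.    3.2] [  -73. -2249.    81.]
side red [487   0  55   9 398] [514.    3.3] [ -392. -2331.    81.]
side red [461 169  31  27 524] [474.2 182.4] [ -10. -295.   81.]
side red [497 174  31  20 136] [519.1 183.2] [-168. -324.   81.]
side red [462 272  32  11 118] [475.7 277. ] [ 12. 148.  81.]
```

View pics/z1.png

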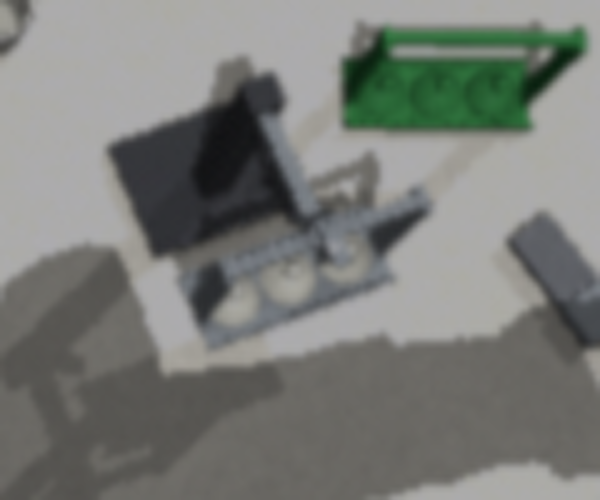

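View pics/z2.png

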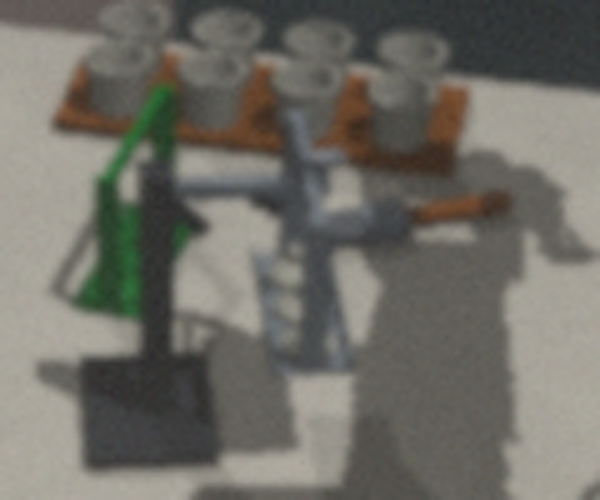

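The top crop shows the bar running from about (222,268) to (425,198), with the hook arm going from the post top at (265,92) to the nose at (345,245). The side crop agrees: post on the left, arm going right to the bar, and the keeper at the bar.

Run:
```python
from h import *
m=vision.camera_model('top'); s=vision.camera_model('side')
f=lambda x,y:(345+x/5-.4,135+y/5-.4)
g=lambda x,y:(270+x/5-.4,95+y/5-.4)
for nm,p,z in [('barL',(222,268),220),('barR',(425,198),220),('post',(265,92),221),('armend',(320,215),212),('nose',(345,245),229)]:
    print(nm,onz(m,*f(*p),z).round(1))
for nm,p,z in [('bar far',(292,112),215),('bar near',(320,225),215),('posttop',(155,170),221)]:
    print('side',nm,onz(s,*g(*p),z).round(1))
# batt and props
im=cv2.imread('pics/top.png');h=cv2.cvtColor(im,cv2.COLOR_BGR2HSV)
a=cv2.resize(im[165:250,165:275],None,fx=4,fy=4,interpolation=cv2.INTER_CUBIC)
b=cv2.resize(cv2.imread('pics/side.png')[245:375,235:335],None,fx=3,fy=3,interpolation=cv2.INTER_CUBIC)
o=np.zeros((400,760,3),'uint8');o[:340,:440]=a;o[:390,450:750]=b;cv2.imwrite('pics/b.png',o)
```

```text
barL [ 498.6 -243.9  220. ]
barR [ 535.4 -386.1  220. ]
post [ 619.  -288.2  221. ]
armend [ 531.7 -316.2  212. ]
nose [ 505.3 -325.4  229. ]
side bar far [ 539.  -395.7  215. ]
side bar near [ 494.7 -254.   215. ]
side posttop [ 617.9 -287.8  221. ]
```

View pics/b.png

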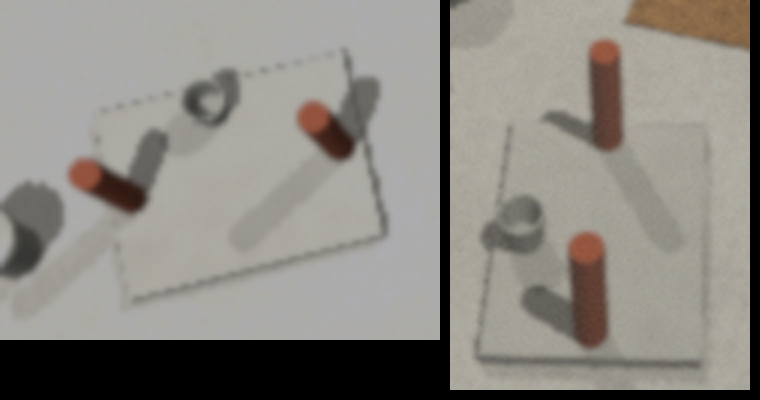

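The batt crop shows the prop tops at (85,173) and (313,117) in the top half, and at (604,52) and (586,248) in the side half. The small cup is on the far side.

Run:
```python
from h import *
m=vision.camera_model('top'); s=vision.camera_model('side')
f=lambda x,y:(165+x/4-.4,165+y/4-.4)
g=lambda x,y:(235+(x-450)/3-.3,245+y/3-.3)
for M,q in((m,[f(85,173),f(313,117)]),(s,[g(586,245),g(604,50)])):
    L,R=[onz(M,*p,146)[:2] for p in q]; d=L-R; print(L,R,(L+R)/2,np.hypot(*d),np.degrees(np.arctan2(-d[0],d[1])))
for p in [(128,302),(386,237),(345,52),(100,110)]: print(onz(m,*f(*p),16).round())
```

```text
[505.52313744 462.07886804] [539.27548075 259.76949991] [522.3993091  360.92418397] 205.10558527550506 9.471722572178944
[503.34184211 458.62845735] [538.38359403 256.41889376] [520.86271807 357.52367555] 205.22337094876107 9.831389200275904
[406. 469.  16.]
[448. 221.  16.]
[636. 253.  16.]
[597. 495.  16.]
```

Request:
{"fn": "step_arm", "kwargs": {"moves": [{"jaw":-0.4,"dp":[0,0,-0.11],"turn":-0.1425},{"jaw":-0.4,"dp":[0,0,-0.11],"turn":-0.1425},{"jaw":-0.4,"dp":[0,0,-0.11],"turn":-0.1425},{"jaw":-0.4,"dp":[0,0,-0.11],"turn":-0.1425},{"jaw":-0.4,"dp":[0,0,-0.11],"turn":-0.1425}], "newtons": 80}}

```text
time_s: 0.6
tool_pos: [223.5, -583.2, 341.4]
orientation: [-2.662, -1.666, -0.001]
force: [-0.2, 0.2, -0.0]
opening: 0.705
grasp_force: 0.0
```

Request:
{"fn": "step_arm", "kwargs": {"moves": [{"jaw":-0.4,"dp":[0,0,0],"turn":-0.1425},{"jaw":-0.4,"dp":[0,0,0],"turn":-0.1425},{"jaw":-0.4,"dp":[0,0,0],"turn":-0.1425},{"jaw":-0.4,"dp":[0,0,0],"turn":-0.1425},{"jaw":-0.4,"dp":[0,0,0],"turn":-0.1425}]}}

```text
time_s: 1.1
tool_pos: [223.5, -583.3, 340.5]
orientation: [-1.872, -2.521, -0.001]
force: [0.3, -0.0, 0.2]
opening: 0.703
grasp_force: 0.0
```

Request:
{"fn": "step_arm", "kwargs": {"moves": [{"jaw":-0.4,"dp":[0.106,0.1785,0],"turn":0},{"jaw":-0.4,"dp":[0.106,0.1785,0],"turn":0},{"jaw":-0.4,"dp":[0.106,0.1785,0],"turn":0},{"jaw":-0.4,"dp":[0.106,0.1785,0],"turn":0},{"jaw":-0.4,"dp":[0.106,0.1785,0],"turn":0}]}}

```text
time_s: 1.6
tool_pos: [365.4, -429.9, 340.6]
orientation: [-1.881, -2.515, -0.001]
force: [0.1, 0.1, -1.6]
opening: 0.698
grasp_force: 0.0
```

Request:
{"fn": "step_arm", "kwargs": {"moves": [{"jaw":-0.4,"dp":[0.106,0.1785,0],"turn":0},{"jaw":-0.4,"dp":[0.106,0.1785,0],"turn":0},{"jaw":-0.4,"dp":[0.106,0.1785,0],"turn":0},{"jaw":-0.4,"dp":[0.106,0.1785,0],"turn":0},{"jaw":-0.4,"dp":[0.106,0.1785,0],"turn":0}]}}

```text
time_s: 2.1
tool_pos: [506.6, -277.6, 340.7]
orientation: [-1.88, -2.516, 0.0]
force: [0.1, -0.6, 0.8]
opening: 0.7
grasp_force: 0.0
```

Run:
```python
from h import *
import pickle
o=env.get_obs(); m=vision.camera_model('wrist'); pickle.dump(m,open('w1.pkl','wb'))
save('wrist','w1.png'); print(o['tool_pos'],o['orientation'],o['time_s'],ray(m,320,200))
```

```text
[ 506.57405741 -277.59019384  340.70875874] [-1.88012202e+00 -2.51584046e+00  1.51795875e-04] 2.1 (array([ 484.38242841, -203.3459482 ,  482.67864863]), array([ 0.09917423, -0.30231693, -0.94816468]))
```

View pics/w1.png

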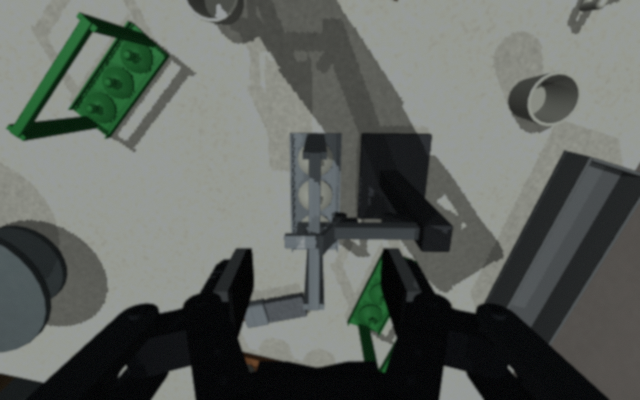

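The wrist view shows the bar running straight down the picture at column ≈315, from row ≈150 to 308. The nose is at (298,240), the arm at row ≈231 and the post top at (436,238).

Run:
```python
from h import *
import pickle
m=pickle.load(open('w1.pkl','rb'))
for nm,p,z in [('bar1',(316,160),220),('bar2',(314,308),220),('barmid',(315,234),220),('nose0',(285,241),229),('noseR',(315,241),229),('post',(436,237),221),('armL',(340,231),210),('armR',(415,231),210)]:
    print(nm,onz(m,*p,z).round(1))
im=cv2.imread('pics/w1.png');cv2.imwrite('pics/w1z.png',cv2.resize(im[200:270,270:400],None,fx=6,fy=6,interpolation=cv2.INTER_CUBIC))
```

```text
bar1 [ 499.  -255.4  220. ]
bar2 [ 536.9 -390.8  220. ]
barmid [ 516.6 -318.1  220. ]
nose0 [ 493.1 -327.5  229. ]
noseR [ 517.3 -320.3  229. ]
post [ 617.7 -290.7  221. ]
armL [ 538.5 -313.3  210. ]
armR [ 602.9 -294.3  210. ]
```

View pics/w1z.png

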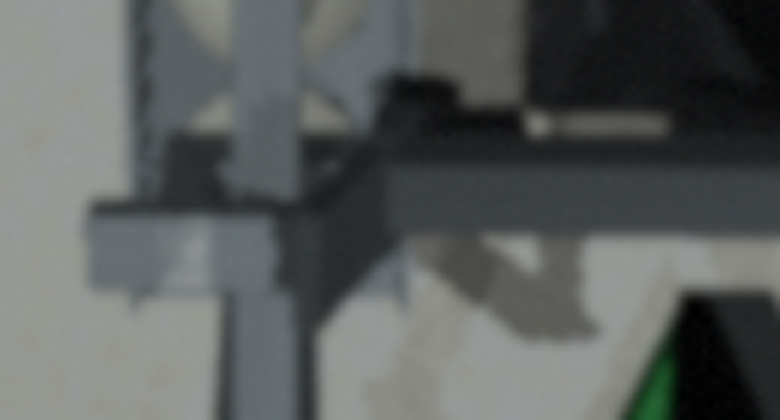

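Request:
{"fn": "step_arm", "kwargs": {"moves": [{"jaw":-0.4,"dp":[-0.007,-0.011,0.18],"turn":0},{"jaw":-0.4,"dp":[0,0,0.18],"turn":0},{"jaw":-0.4,"dp":[0,0,0.18],"turn":0},{"jaw":-0.4,"dp":[0,0,0.18],"turn":0},{"jaw":-0.4,"dp":[0,0,0],"turn":0}]}}

```text
time_s: 2.65
tool_pos: [499.8, -278.2, 190.2]
orientation: [-1.872, -2.505, 0.0]
force: [-0.3, 0.5, -0.5]
opening: 0.701
grasp_force: 0.0
```

Request:
{"fn": "step_arm", "kwargs": {"moves": [{"jaw":1,"dp":[0,0,0],"turn":0},{"jaw":1,"dp":[0,0,0],"turn":0},{"jaw":1,"dp":[0,0,0],"turn":0},{"jaw":1,"dp":[0,0,0],"turn":0},{"jaw":1,"dp":[0,0,0],"turn":0}], "newtons": 90}}

```text
time_s: 3.15
tool_pos: [505.3, -282.2, 199.9]
orientation: [1.878, 2.513, -0.001]
force: [-1.5, 0.1, 5.9]
opening: 0.088
grasp_force: 88.0
```

Request:
{"fn": "step_arm", "kwargs": {"moves": [{"jaw":1,"dp":[0,0,0],"turn":0},{"jaw":1,"dp":[0,0,0],"turn":0},{"jaw":1,"dp":[0,0.01,0],"turn":0},{"jaw":1,"dp":[0,0.01,0],"turn":0},{"jaw":1,"dp":[0,0.01,0],"turn":0}]}}

```text
time_s: 3.65
tool_pos: [508.9, -281.3, 199.6]
orientation: [1.881, 2.515, -0.007]
force: [-6.9, -1.2, 7.3]
opening: 0.092
grasp_force: 88.7
```

Request:
{"fn": "step_arm", "kwargs": {"moves": [{"jaw":1,"dp":[0,0,-0.01],"turn":0},{"jaw":1,"dp":[0,0,-0.007],"turn":0},{"jaw":1,"dp":[0,0,0],"turn":0},{"jaw":1,"dp":[0,0,0],"turn":0},{"jaw":1,"dp":[0,0,0],"turn":0}]}}

```text
time_s: 4.15
tool_pos: [509.7, -279.8, 200.5]
orientation: [-1.881, -2.516, 0.001]
force: [-1.7, -2.7, 0.5]
opening: 0.091
grasp_force: 88.1
```

Request:
{"fn": "step_arm", "kwargs": {"moves": [{"jaw":1,"dp":[0,0.01,-0.003],"turn":0},{"jaw":1,"dp":[0,0.01,0],"turn":0},{"jaw":1,"dp":[0,0.01,0],"turn":0},{"jaw":1,"dp":[0,0,0],"turn":0},{"jaw":1,"dp":[0,0,0],"turn":0}]}}

```text
time_s: 4.65
tool_pos: [514.9, -277.1, 200.7]
orientation: [-1.879, -2.514, 0.0]
force: [-5.5, -0.5, 0.6]
opening: 0.088
grasp_force: 88.1
```

Request:
{"fn": "step_arm", "kwargs": {"moves": [{"jaw":1,"dp":[0,0.01,0],"turn":0},{"jaw":1,"dp":[0,0.01,0],"turn":0},{"jaw":1,"dp":[0,0,0],"turn":0},{"jaw":1,"dp":[0,0,0],"turn":0},{"jaw":1,"dp":[0,0,0],"turn":0}]}}

```text
time_s: 5.15
tool_pos: [518.7, -276.0, 200.7]
orientation: [-1.879, -2.514, 0.0]
force: [-4.9, -0.8, -0.8]
opening: 0.095
grasp_force: 88.1
```

Request:
{"fn": "step_arm", "kwargs": {"moves": [{"jaw":1,"dp":[0,0.01,0],"turn":0},{"jaw":1,"dp":[0,0.01,0],"turn":0},{"jaw":1,"dp":[0,0,0],"turn":0},{"jaw":1,"dp":[0,0,0],"turn":0},{"jaw":1,"dp":[0,0,0],"turn":0}]}}

```text
time_s: 5.65
tool_pos: [520.3, -275.5, 200.5]
orientation: [-1.878, -2.51, 0.006]
force: [-10.6, -3.0, 2.0]
opening: 0.089
grasp_force: 88.6
```

Request:
{"fn": "step_arm", "kwargs": {"moves": [{"jaw":1,"dp":[0,0.01,0],"turn":0},{"jaw":1,"dp":[0,0,0],"turn":0},{"jaw":1,"dp":[0,0,0],"turn":0},{"jaw":1,"dp":[0,0,0],"turn":0},{"jaw":1,"dp":[0,0,0],"turn":0}]}}

```text
time_s: 6.15
tool_pos: [520.6, -275.4, 200.4]
orientation: [-1.877, -2.508, 0.01]
force: [-14.4, -3.3, 3.5]
opening: 0.09
grasp_force: 89.0
```

Force jumps from about 5 to 14 N, so the bar is at the keeper's stop. Ease back slightly and lift.

Request:
{"fn": "step_arm", "kwargs": {"moves": [{"jaw":1,"dp":[0,-0.007,-0.01],"turn":0},{"jaw":1,"dp":[0,0,-0.04],"turn":0},{"jaw":1,"dp":[0,0,-0.04],"turn":0},{"jaw":1,"dp":[0,0,-0.04],"turn":0},{"jaw":1,"dp":[0,0,-0.02],"turn":0}]}}

```text
time_s: 6.65
tool_pos: [518.3, -273.4, 226.2]
orientation: [-1.873, -2.503, 0.006]
force: [-9.3, -3.1, -8.5]
opening: 0.091
grasp_force: 88.0
```

Request:
{"fn": "step_arm", "kwargs": {"moves": [{"jaw":1,"dp":[0,0,0],"turn":0},{"jaw":1,"dp":[0,0,-0.05],"turn":0},{"jaw":1,"dp":[0,0,-0.06],"turn":0},{"jaw":1,"dp":[0,0,-0.06],"turn":0},{"jaw":1,"dp":[0,0,-0.03],"turn":0}]}}

```text
time_s: 7.15
tool_pos: [525.8, -275.6, 274.4]
orientation: [1.876, 2.513, 0.002]
force: [-0.5, -0.3, -2.2]
opening: 0.09
grasp_force: 88.9
```

Request:
{"fn": "step_arm", "kwargs": {"moves": [{"jaw":1,"dp":[0,-0.02,0.06],"turn":0},{"jaw":1,"dp":[0,-0.06,0.06],"turn":0},{"jaw":1,"dp":[0,-0.1,0],"turn":0},{"jaw":1,"dp":[0,-0.1,0],"turn":0},{"jaw":1,"dp":[0,-0.1,0],"turn":0}]}}

```text
time_s: 7.65
tool_pos: [449.8, -296.4, 245.7]
orientation: [-1.879, -2.516, -0.001]
force: [-0.6, -0.3, -2.7]
opening: 0.093
grasp_force: 88.9
```

Request:
{"fn": "step_arm", "kwargs": {"moves": [{"jaw":1,"dp":[0,-0.1,0],"turn":0},{"jaw":1,"dp":[0,-0.1,0],"turn":0},{"jaw":1,"dp":[0,-0.1,0],"turn":0},{"jaw":1,"dp":[0,0,0],"turn":0},{"jaw":1,"dp":[0,0,0],"turn":0}]}}

```text
time_s: 8.15
tool_pos: [393.3, -313.5, 246.6]
orientation: [-1.882, -2.515, -0.002]
force: [-0.3, -0.4, -1.7]
opening: 0.092
grasp_force: 88.9
```

Run:
```python
from h import *
import pickle
o=env.get_obs(); m=vision.camera_model('wrist'); pickle.dump(m,open('w2.pkl','wb'))
a=save('wrist','w2.png'); b=save('side','s2.png'); print(o['tool_pos'],o['orientation'],o['time_s'])
z=cv2.resize(b[60:200,260:420,::-1],(457,400)); cv2.imwrite('pics/c2.png',np.hstack([cv2.resize(a[:,:,::-1][100:400,120:480],(340,400))if 0 else a[:,150:490,::-1],z]))
```

```text
[ 393.30231195 -313.53468622  246.56003865] [-1.88161938e+00 -2.51547542e+00 -1.53672604e-03] 8.15
```

View pics/c2.png

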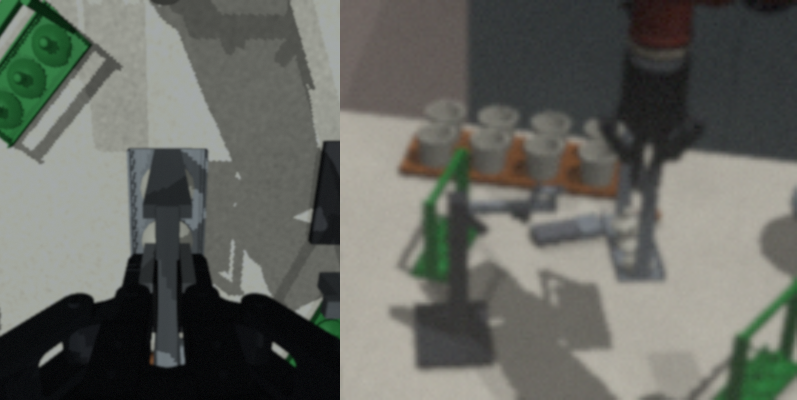

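The wrist half shows the carrier held nearly upright, with the near bar end at row 365. The side half shows the hook empty and the carrier clear in front. Carry it over to the mat.

Request:
{"fn": "step_arm", "kwargs": {"moves": [{"jaw":1,"dp":[0,0,-0.15],"turn":0},{"jaw":1,"dp":[0.15,0.08,-0.15],"turn":0},{"jaw":1,"dp":[0.17,0.09,0],"turn":0},{"jaw":1,"dp":[0.17,0.09,0],"turn":0},{"jaw":1,"dp":[0.17,0.09,0],"turn":0}]}}

```text
time_s: 8.75
tool_pos: [424.2, -165.7, 307.7]
orientation: [1.879, 2.516, 0.001]
force: [1.3, -0.5, -2.7]
opening: 0.087
grasp_force: 88.9
```

Request:
{"fn": "step_arm", "kwargs": {"moves": [{"jaw":1,"dp":[0.17,0.09,0],"turn":0},{"jaw":1,"dp":[0.17,0.09,0],"turn":0},{"jaw":1,"dp":[0.17,0.09,0],"turn":0},{"jaw":1,"dp":[0.17,0.09,0],"turn":0},{"jaw":1,"dp":[0.17,0.09,0],"turn":0}]}}

```text
time_s: 9.25
tool_pos: [462.0, 23.5, 307.4]
orientation: [1.879, 2.517, 0.002]
force: [1.0, -0.5, -3.2]
opening: 0.092
grasp_force: 88.9
```

Request:
{"fn": "step_arm", "kwargs": {"moves": [{"jaw":1,"dp":[0.17,0.09,0],"turn":0},{"jaw":1,"dp":[0.01,0.005,0],"turn":0.056},{"jaw":1,"dp":[0,0,0],"turn":0.057},{"jaw":1,"dp":[0,0,0],"turn":0},{"jaw":1,"dp":[0,0,0],"turn":0}]}}

```text
time_s: 9.75
tool_pos: [469.6, 61.6, 307.2]
orientation: [-2.024, -2.403, -0.001]
force: [0.4, -0.5, -2.3]
opening: 0.091
grasp_force: 88.9
```

Run:
```python
from h import *
o=env.get_obs(); print(o['tool_pos'],o['orientation'],o['time_s'])
m=vision.camera_model('side'); b=save('side','s3.png'); t=save('top','t3.png')
c=np.array([476.5,21.6,4]); print(proj(m,c),proj(vision.camera_model('top'),c))
z=cv2.resize(b[100:280,250:420,::-1],(510,540)); y=cv2.resize(t[150:270,260:350,::-1],(290,387)); p=np.zeros((540,800,3),'uint8');p[:,:510]=z;p[:387,510:]=y
cv2.imwrite('pics/c3.png',p)
```

```text
[469.63334893  61.55373991 307.22341946] [-2.02351604e+00 -2.40299930e+00 -5.16053421e-04] 9.75
[322.65654075 240.13994155] [312.23584015 212.79209401]
```

View pics/c3.png

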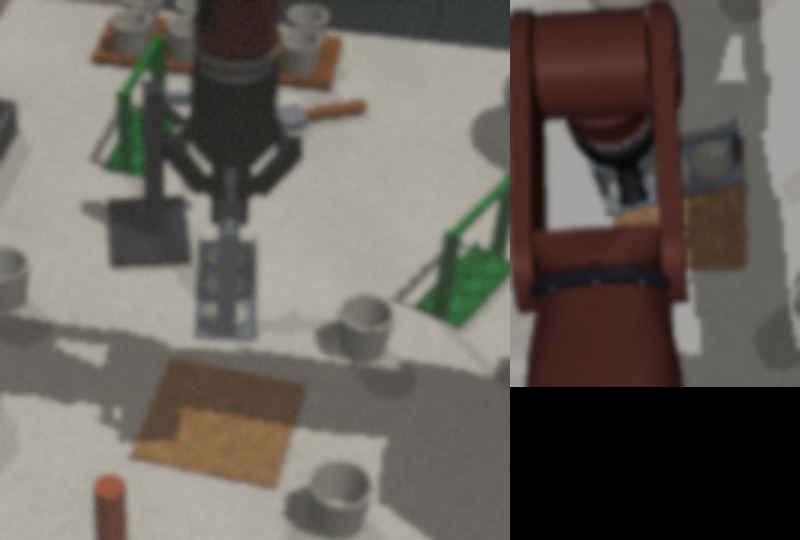

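The carrier hangs level above the mat, with nothing in its way. Lower it.

Request:
{"fn": "step_arm", "kwargs": {"moves": [{"jaw":1,"dp":[0,0,0.2],"turn":0},{"jaw":1,"dp":[0,0,0.2],"turn":0},{"jaw":1,"dp":[0,0,0.2],"turn":0},{"jaw":1,"dp":[0,0,0.2],"turn":0},{"jaw":1,"dp":[0,0,0.08],"turn":0}]}}

```text
time_s: 10.35
tool_pos: [465.9, 60.7, 126.9]
orientation: [-2.023, -2.396, 0.008]
force: [-0.6, -0.9, -2.3]
opening: 0.088
grasp_force: 88.8
```

Request:
{"fn": "step_arm", "kwargs": {"moves": [{"jaw":1,"dp":[0,0,0.01],"turn":0},{"jaw":1,"dp":[0,0,0.01],"turn":0},{"jaw":1,"dp":[0,0,0.01],"turn":0},{"jaw":1,"dp":[0,0,0.01],"turn":0},{"jaw":1,"dp":[0,0,0.01],"turn":0}]}}

```text
time_s: 10.85
tool_pos: [470.5, 61.0, 122.5]
orientation: [2.025, 2.399, 0.003]
force: [-0.3, 0.5, -2.4]
opening: 0.089
grasp_force: 88.9
```

Request:
{"fn": "step_arm", "kwargs": {"moves": [{"jaw":1,"dp":[0,0,0.01],"turn":0},{"jaw":1,"dp":[0,0,0.01],"turn":0},{"jaw":1,"dp":[0,0,0],"turn":0},{"jaw":1,"dp":[0,0,0],"turn":0},{"jaw":1,"dp":[0,0,0],"turn":0}]}}

```text
time_s: 11.35
tool_pos: [469.5, 61.0, 117.3]
orientation: [2.026, 2.401, 0.0]
force: [0.3, 0.8, -2.4]
opening: 0.091
grasp_force: 88.9
```

Request:
{"fn": "step_arm", "kwargs": {"moves": [{"jaw":1,"dp":[0,0,0.01],"turn":0},{"jaw":1,"dp":[0,0,0.01],"turn":0},{"jaw":1,"dp":[0,0,0],"turn":0},{"jaw":1,"dp":[0,0,0],"turn":0},{"jaw":1,"dp":[0,0,0],"turn":0}]}}

```text
time_s: 11.85
tool_pos: [470.1, 61.4, 114.4]
orientation: [2.026, 2.4, 0.002]
force: [-2.3, 2.9, 5.7]
opening: 0.092
grasp_force: 90.0
```

Request:
{"fn": "step_arm", "kwargs": {"moves": [{"jaw":1,"dp":[0,0,0.01],"turn":0},{"jaw":1,"dp":[0,0,0.005],"turn":0},{"jaw":1,"dp":[0,0,0],"turn":0},{"jaw":1,"dp":[0,0,0],"turn":0},{"jaw":1,"dp":[0,0,0],"turn":0}]}}

```text
time_s: 12.35
tool_pos: [471.6, 61.7, 114.7]
orientation: [2.025, 2.4, 0.005]
force: [-7.2, 2.9, 20.7]
opening: 0.088
grasp_force: 92.0
```

Request:
{"fn": "step_arm", "kwargs": {"moves": [{"jaw":1,"dp":[0,0,-0.015],"turn":0},{"jaw":1,"dp":[0,0,0],"turn":0},{"jaw":1,"dp":[0,0,0],"turn":0},{"jaw":0,"dp":[0,0,0],"turn":0},{"jaw":0,"dp":[0,0,0],"turn":0}]}}

```text
time_s: 12.85
tool_pos: [469.1, 60.7, 112.7]
orientation: [-2.026, -2.401, 0.001]
force: [0.2, 1.1, -1.0]
opening: 0.423
grasp_force: 0.0
```

Request:
{"fn": "step_arm", "kwargs": {"moves": [{"jaw":0,"dp":[0,0,0],"turn":0},{"jaw":0,"dp":[0,0,0],"turn":0},{"jaw":0,"dp":[0,0,0],"turn":0},{"jaw":0,"dp":[0,0,0],"turn":0},{"jaw":0,"dp":[0,0,0],"turn":0}]}}

```text
time_s: 13.35
tool_pos: [469.4, 61.0, 113.2]
orientation: [-2.026, -2.401, 0.0]
force: [-0.0, 0.0, -0.3]
opening: 0.502
grasp_force: 0.0
```

Request:
{"fn": "step_arm", "kwargs": {"moves": [{"jaw":0,"dp":[0,0,-0.2],"turn":0},{"jaw":0,"dp":[0,0,-0.2],"turn":0},{"jaw":0,"dp":[0,0,-0.2],"turn":0},{"jaw":0,"dp":[0,0,0],"turn":0},{"jaw":0,"dp":[0,0,0],"turn":0}]}}

```text
time_s: 13.85
tool_pos: [470.4, 61.0, 234.8]
orientation: [2.024, 2.399, 0.003]
force: [0.0, 0.2, -0.8]
opening: 0.499
grasp_force: 0.0
```

Run:
```python
from h import *
import pickle
o=env.get_obs(); m=vision.camera_model('wrist'); pickle.dump(m,open('w3.pkl','wb'))
print(o['tool_pos'],o['orientation'],o['time_s'],o['opening']);a=save('wrist','w3.png')
# grid marks: predicted bar ends assuming mid at tcp-40
c=o['tool_pos']; yw=np.radians(9.8); d=np.array([-np.sin(yw),np.cos(yw),0])
mid=np.array([c[0],c[1],129+5])-40*d; print(mid)
for k in(-75,0,75): print(k,proj(m,mid+k*d).round(1))
```

```text
[470.36404784  60.9973079  234.84226293] [2.0243511  2.39888132 0.00336581] 13.85 0.49861662855532957
[477.17242781  21.58099196 134.        ]
-75 [316.9 319.9]
0 [316.7 242.2]
75 [316.4 149.8]
```

View pics/w3.png

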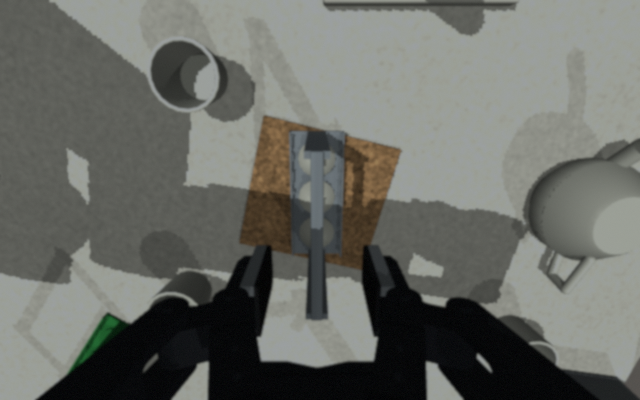

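The wrist view shows the carrier upright on the cork. The bar runs from (316,149) to (317,319), which matches the pose predicted for a 40 mm grip offset, so I shift by 40 mm to the middle.

Request:
{"fn": "step_arm", "kwargs": {"moves": [{"jaw":0,"dp":[-0.2,0,0],"turn":0},{"jaw":0,"dp":[0,0,0.1],"turn":0},{"jaw":0,"dp":[0,0,0.2],"turn":0},{"jaw":0,"dp":[0,0,0.2],"turn":0},{"jaw":0,"dp":[0,0,0.1],"turn":0}]}}

```text
time_s: 14.4
tool_pos: [471.2, 21.9, 107.4]
orientation: [-2.021, -2.394, 0.009]
force: [0.1, -0.1, -0.6]
opening: 0.5
grasp_force: 0.0
```

Request:
{"fn": "step_arm", "kwargs": {"moves": [{"jaw":0,"dp":[0,0,0],"turn":0},{"jaw":0,"dp":[0,0,0],"turn":0},{"jaw":1,"dp":[0,0,0],"turn":0},{"jaw":1,"dp":[0,0,0],"turn":0},{"jaw":1,"dp":[0,0,0],"turn":0}]}}

```text
time_s: 14.9
tool_pos: [477.4, 21.5, 115.2]
orientation: [2.024, 2.399, 0.002]
force: [-1.9, -0.6, 4.3]
opening: 0.093
grasp_force: 88.3
```

Request:
{"fn": "step_arm", "kwargs": {"moves": [{"jaw":1,"dp":[0,0,0],"turn":0},{"jaw":1,"dp":[0,0,0],"turn":0},{"jaw":1,"dp":[0,0,-0.02],"turn":0},{"jaw":1,"dp":[0,0,-0.05],"turn":0},{"jaw":1,"dp":[0,0,-0.08],"turn":0}]}}

```text
time_s: 15.4
tool_pos: [474.4, 21.8, 142.4]
orientation: [-2.024, -2.398, 0.003]
force: [-0.6, -0.5, -2.5]
opening: 0.092
grasp_force: 88.0
```

Request:
{"fn": "step_arm", "kwargs": {"moves": [{"jaw":1,"dp":[0,0,-0.2],"turn":0},{"jaw":1,"dp":[0,0,-0.25],"turn":0},{"jaw":1,"dp":[0,0,-0.25],"turn":0},{"jaw":1,"dp":[0,0,-0.08],"turn":0},{"jaw":1,"dp":[0.1,0.032,0],"turn":0}]}}

```text
time_s: 15.9
tool_pos: [481.4, 40.8, 304.7]
orientation: [2.024, 2.392, 0.007]
force: [0.4, 0.3, -2.7]
opening: 0.091
grasp_force: 88.2
```

Request:
{"fn": "step_arm", "kwargs": {"moves": [{"jaw":1,"dp":[0.2,0.064,0],"turn":0},{"jaw":1,"dp":[0.2,0.064,0],"turn":0},{"jaw":1,"dp":[0.2,0.064,0],"turn":0},{"jaw":1,"dp":[0.2,0.064,0],"turn":0},{"jaw":1,"dp":[0.2,0.064,0],"turn":0}]}}

```text
time_s: 16.4
tool_pos: [508.0, 251.9, 299.2]
orientation: [-2.026, -2.401, 0.001]
force: [0.6, -0.8, -1.3]
opening: 0.092
grasp_force: 88.2
```

Request:
{"fn": "step_arm", "kwargs": {"moves": [{"jaw":1,"dp":[0.2,0.064,0],"turn":0},{"jaw":1,"dp":[0.2,0.063,0],"turn":0},{"jaw":1,"dp":[0.124,0.032,0],"turn":0},{"jaw":1,"dp":[0,0,0],"turn":0},{"jaw":1,"dp":[0,0,0],"turn":0}]}}

```text
time_s: 16.9
tool_pos: [521.6, 359.1, 298.6]
orientation: [-2.024, -2.402, 0.003]
force: [0.1, -0.6, -2.8]
opening: 0.091
grasp_force: 88.2
```

Run:
```python
from h import *
o=env.get_obs(); m=vision.camera_model('wrist'); print(o['tool_pos'],o['orientation'],o['time_s'])
for n in('wrist','side','top'):
    M=m if n=='wrist' else vision.camera_model(n)
    im=save(n,n+'4.png')[:,:,::-1]; h=cv2.cvtColor(np.ascontiguousarray(im),cv2.COLOR_BGR2HSV); H,S,V=cv2.split(h)
    mk=(((H<10)|(H>170))&(S>110)&(V>60)).astype('uint8')
    k,l,s,c=cv2.connectedComponentsWithStats(mk)
    e={q:proj(M,q).round() for q in [(504.4,460.4,146),(538.8,258,146),(504.4,460.4,16),(538.8,258,16)]}
    print(n,e)
    for i in range(1,k):
        if s[i][4]>60: print(s[i],c[i].round(1), im[tuple(c[i].astype(int)[::-1])])
```

```text
[521.61697607 359.08009929 298.60947478] [-2.02434147 -2.40228347  0.00326416] 16.9
wrist {(504.4, 460.4, 146): array([317.,  57.]), (538.8, 258, 146): array([317., 276.]), (504.4, 460.4, 16): array([317.,  67.]), (538.8, 258, 16): array([317., 225.])}
[302  42  33  37 963] [318.2  60.4] [ 41  59 106]
side {(504.4, 460.4, 146): array([279., 327.]), (538.8, 258, 146): array([286., 262.]), (504.4, 460.4, 16): array([281., 356.]), (538.8, 258, 16): array([287., 292.])}
[  254     9   367   145 11665] [439.7  77.4] [42 48 91]
[500 180  16  17 173] [507.6 188.4] [40 46 76]
[535 226  35  13  94] [554.1 230.9] [42 45 76]
[275 323  11  37 246] [281.2 338.8] [ 58  70 107]
top {(504.4, 460.4, 146): array([186., 208.]), (538.8, 258, 146): array([243., 194.]), (504.4, 460.4, 16): array([199., 215.]), (538.8, 258, 16): array([250., 202.])}
[ 132  134   75   81 1715] [165.6 169.4] [21 23 45]
[124 156  40  74 494] [142.3 191.9] [37 42 80]
[239 191  13  13  68] [244.4 196. ] [ 60  81 143]
[ 169  208  107  181 8478] [220.1 301.9] [37 41 78]
[307 341  49  50 214] [328.5 362.9] [36 33 32]
[ 234  363   79   37 1511] [277.4 386.9] [39 43 79]
```

Request:
{"fn": "step_arm", "kwargs": {"moves": [{"jaw":1,"dp":[0,0,0.08],"turn":0},{"jaw":1,"dp":[0,0,0.08],"turn":0},{"jaw":1,"dp":[0,0,0.08],"turn":0},{"jaw":1,"dp":[0,0,0.08],"turn":0},{"jaw":1,"dp":[0,0,0.08],"turn":0}]}}

```text
time_s: 17.55
tool_pos: [521.7, 358.5, 216.9]
orientation: [-2.026, -2.4, 0.003]
force: [0.2, -0.6, -2.9]
opening: 0.089
grasp_force: 88.2
```

Request:
{"fn": "step_arm", "kwargs": {"moves": [{"jaw":1,"dp":[0,0,0.08],"turn":0},{"jaw":1,"dp":[0,0,0.08],"turn":0},{"jaw":1,"dp":[0,0,0.08],"turn":0},{"jaw":1,"dp":[0,0,0.08],"turn":0},{"jaw":1,"dp":[0,0,0.06],"turn":0}]}}

```text
time_s: 18.05
tool_pos: [521.8, 358.7, 141.4]
orientation: [-2.026, -2.401, 0.002]
force: [0.9, -0.2, -3.2]
opening: 0.091
grasp_force: 88.2
```

Request:
{"fn": "step_arm", "kwargs": {"moves": [{"jaw":1,"dp":[0,0,0.015],"turn":0},{"jaw":1,"dp":[0,0,0.015],"turn":0},{"jaw":1,"dp":[0,0,0.01],"turn":0},{"jaw":1,"dp":[0,0,0],"turn":0},{"jaw":1,"dp":[0,0,0],"turn":0}]}}

```text
time_s: 18.55
tool_pos: [522.8, 359.2, 136.1]
orientation: [2.026, 2.401, 0.002]
force: [1.0, -1.1, -3.0]
opening: 0.088
grasp_force: 88.2
```

Request:
{"fn": "step_arm", "kwargs": {"moves": [{"jaw":1,"dp":[0,0,0.015],"turn":0},{"jaw":1,"dp":[0,0,0.01],"turn":0},{"jaw":1,"dp":[0,0,0.01],"turn":0},{"jaw":1,"dp":[0,0,0],"turn":0},{"jaw":1,"dp":[0,0,0],"turn":0}]}}

```text
time_s: 19.05
tool_pos: [522.2, 358.9, 128.1]
orientation: [-2.026, -2.401, 0.0]
force: [-0.1, 0.7, -2.8]
opening: 0.091
grasp_force: 88.2
```

Request:
{"fn": "step_arm", "kwargs": {"moves": [{"jaw":1,"dp":[0,0,0.01],"turn":0},{"jaw":1,"dp":[0,0,0.005],"turn":0},{"jaw":1,"dp":[0,0,0],"turn":0},{"jaw":1,"dp":[0,0,0],"turn":0},{"jaw":1,"dp":[0,0,0],"turn":0}]}}

```text
time_s: 19.55
tool_pos: [523.1, 359.4, 127.4]
orientation: [2.026, 2.4, 0.003]
force: [-2.5, -1.5, 4.7]
opening: 0.091
grasp_force: 89.3
```

Request:
{"fn": "step_arm", "kwargs": {"moves": [{"jaw":1,"dp":[0,0,0.005],"turn":0},{"jaw":1,"dp":[0,0,0],"turn":0},{"jaw":1,"dp":[0,0,-0.008],"turn":0},{"jaw":0,"dp":[0,0,0],"turn":0},{"jaw":0,"dp":[0,0,0],"turn":0}]}}

```text
time_s: 20.05
tool_pos: [522.5, 359.1, 125.9]
orientation: [2.026, 2.401, 0.001]
force: [-0.1, -0.7, 0.3]
opening: 0.423
grasp_force: 0.0
```

Request:
{"fn": "step_arm", "kwargs": {"moves": [{"jaw":0,"dp":[0,0,0],"turn":0},{"jaw":0,"dp":[0,0,0],"turn":0},{"jaw":0,"dp":[0,0,-0.1],"turn":0},{"jaw":0,"dp":[0,0,-0.2],"turn":0},{"jaw":0,"dp":[0,0,-0.2],"turn":0}]}}

```text
time_s: 20.55
tool_pos: [521.4, 358.4, 225.3]
orientation: [-2.025, -2.4, 0.005]
force: [0.1, -0.1, 0.7]
opening: 0.501
grasp_force: 0.0
```

Request:
{"fn": "step_arm", "kwargs": {"moves": [{"jaw":0,"dp":[0,0,-0.1],"turn":0},{"jaw":0,"dp":[0,0,0],"turn":0},{"jaw":0,"dp":[0,0,0],"turn":0},{"jaw":0,"dp":[0,0,0],"turn":0},{"jaw":0,"dp":[0,0,0],"turn":0}]}}

```text
time_s: 21.05
tool_pos: [521.0, 358.2, 243.1]
orientation: [-2.025, -2.4, 0.007]
force: [0.2, -0.8, -0.2]
opening: 0.501
grasp_force: 0.0
```

Run:
```python
from h import *
o=env.get_obs(); m=vision.camera_model('wrist'); print(o['tool_pos'],o['force'])
im=save('wrist','w5.png'); yw=np.radians(9.7); d=np.array([-np.sin(yw),np.cos(yw),0]); c=np.array([522,359.2,146])
print([proj(m,c+k*d).round(1) for k in(-75,0,75)])
g=cv2.cvtColor(im,cv2.COLOR_RGB2GRAY); 
for v in (200,240,270): print(v,g[v,296:340:2])
u=int(proj(m,c)[0]); print(g[100:360:4,u])
h=cv2.cvtColor(im,cv2.COLOR_RGB2HSV); mk=(((h[...,0]<10)|(h[...,0]>170))&(h[...,1]>110)&(h[...,2]>60)).astype('uint8')
k,l,s,cc=cv2.connectedComponentsWithStats(mk); print([(s[i].tolist(),cc[i].round(1)) for i in range(1,k) if s[i][4]>60])
print(proj(m,c+102.6*d),proj(m,c-102.6*d))
```

```text
[521.04782548 358.2496313  243.09122225] [ 0.15262164 -0.79095083 -0.16099381]
[array([318.8, 281.6]), array([319. , 195.4]), array([319.1,  91.8])]
200 [ 60  70  89 108 115 117 119 122 121 100  95  94  93  95  93  94 111 109
 106 102  95  91]
240 [133 132 132 126 122 119 101  54  45  81  93  93  94  89  60  42  44  72
  91 114 128 131]
270 [134 134 135 135 123  64  36  37  45  79  91  93  95  95  84  44  32  35
  46 110 133 134]
[100 100 100 101  99 100  99  99  99  98  98  96  97  97  96  96  97  97
  95  94  95  95  94  95  93  94  93  94  93  93  93  92  92  93  93  93
  92  92  93  93  93  93  93  92  93  88  32  29  31  27  41  43  43  44
  41  42  43  78  80  82  78  77  80  80  81]
[([299, 30, 42, 46, 1526], array([319.5,  52.3])), ([303, 299, 33, 26, 674], array([318.7, 311.5]))]
[319.16400877  48.13071344] [318.8078983  309.73168793]
```

The bar end is at row ≈281 and the props at rows 52 and 311, all where predicted. The carrier is centred and released, so I hand in.

```bash
python3 -c "
from bench import env
print(env.hand_in())"
```

```text
the job is handed in; nothing more can be done
None
```

The job is handed in: the carrier came off the hook, stood on the mat and was released, then was lowered and let go on the middle of the batt between the props; the last measurements agree with that, but the hand-in returned no verdict.

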